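# Click the toy gantry crane over the container

### The arm

A 6-joint arm with a two-finger parallel gripper is mounted at the origin on the work surface. World frame = base frame: x ahead of the robot, y to its left, z up, the work surface at z = 0. Lengths are in mm, angles in degrees, forces in N, time in s.
With the tool pointing down it reaches from about 300 to 850 mm from the base axis. Payload 4.2 kg.
Tool frame: the origin (TCP) lies midway between the tips of the shut fingers; the grasp point (between the pads) lies 19 mm behind it (env.grip_depth is the distance from the TCP to the grasp point, in mm); z points along the fingers, y is the line along which they close (so a half turn about z gives the same grasp; the last joint's range is limited). The gripper opens to 91 mm and grips with 3 to 60 N. Pads are 32 mm wide; open, the fingers measure 118 mm over their backs; the gripper's body (76 mm by 178 mm) begins 60 mm behind the grasp point.
Start: joints at [-77.922, 18.312, 89.639, -0, 72.044, -1.146], TCP at [131.537, -559.769, 213.976] pointing down, gripper open.
Joint ranges: [-177.97, 177.97], [-48.28, 115.42], [12.27, 149.76], [-77.06, 257.06], [2.81, 150.46], [-146.56, 146.56]. Speed limits (degrees/s): [147.25, 147.25, 180, 180, 180, 180].

### API

Orientations are given as [roll, pitch, yaw] about the fixed x, y, z axes, in that order (R = Rz(yaw) Ry(pitch) Rx(roll)).
In Python, from workcell import env, eyes gives the robot as it stands.
- The arm moves only by the tool send_rows, never from a script. Its argument "motion" is a list of rows, each a list of 7 numbers: the shift along the world's x, y, z normalised to -1 to 1, where 1 is 0.5 m, then the turn, a rotation vector about the world's x, y, z normalised to -1 to 1, where 1 is 60 degrees, then the opening, from -1 (shut) to 1 (fully open). A call has 1 to 20 rows; each row is the pose to reach, as a shift and turn from the pose commanded when the call began; what a row does not reach only later rows make up. A row lasts 1/8 s, in which the tool goes at most 62.5 mm and 10.7 degrees, less where a joint would pass 70% of its speed; a pose out of reach is approached as far as the arm can. A call with a number of a shift or a turn outside -1 to 1 is refused whole. A call with a gripper value outside its range is refused whole. The fingers move at their own pace and stop on an object; "squeeze" is the grip in N (left out, the last holds). Time passes only in rows, so rows that repeat a pose let the fingers close. It gives the time, the measured TCP pose, the force, the opening and the grip force at its end, in the units of the state.
- env.state(): the state, without advancing time (a new reading comes with each control period).
- eyes.grab_frame(name): name is "scene" or "side" or "wrist"; returns a dict with "pixels" (384x512x3 uint8, red, green, blue), "depth" (384x512 float32, mm along the optical axis (not along the pixel's ray), 0 where there is no reading), "fx", "fy", "cx", "cy" (pixels), "R" (3x3) and "t" (3): a world point X has camera coordinates R X + t; the wrist camera has in their place "T_tool_cam" (4x4, takes a point from camera to tool coordinates, whose origin is the TCP and whose axes are the flange's). Camera axes: x right, y down, z forward; pixel columns grow to the right and rows downward; lengths in mm; the calibration is good to about 2 mm. A picture is of the moment at which its call begins: read the wrist's pose just before it.
- env.job_done(): hands the job in; it is judged then, once.
The state is a dict: "time_s": time; "qpos": joint angles; "qvel": joint speeds; "effort": joint torques, N m; "ee_pos": TCP position; "ee_rot": TCP orientation; "force": force on the tool from outside, world axes, zero at the start; "torque": the same for the moment, N m; "gripper_width": finger opening in mm; "gripper_force": force on a finger pad.
Only numpy, scipy, OpenCV 4.12 (cv2) and the standard library are available. Lean on these libraries where they do the work, as an engineer would, in place of code of your own. Each camera call takes 0.05 s, during which the arm holds its last target. There are 200 camera calls.

### The job

Turn the big blue knurled knob on top of the toy gantry crane with a fingertip until it clicks into its next stop on the side that brings the magnet over the orange container on the green wagon, then let go with the knob settled in that click. Turn the crane by the knob only: do not push the yellow trolley or its rack, and leave the wagon, container, engine and spare track where they stand.

Things in the scene. Friction and masses are not known exactly. Their poses are not given: they have to be found in the camera images.
- gantry: Fixed wooden gantry crane. Origin on the table midway between its two oak tracks; y runs along the overhead beam (underside 165, top 189 mm above the table), x along the tracks (360 long, 42 wide, 12 high, centred at y = +50 and -50 mm). The red gear housing bearing the knob is at y -142 to -198, x -86 to +30 mm, 165 high; the red leg frame at y = +145 mm.
- dial: The knob: level blue knurled disc, 100 mm across, 22 thick, vertical axis at x -48, y -170 mm of the gantry. Origin: centre of its underside, 204 mm up; white pointer along its own -x. Rigid, too wide to grip: turned by friction of a fingertip pressed on its flat top (12 to 48 mm off the axis) and carried round the axis, or drawn along its rim. Nothing within 200 mm is higher.
- dial_top (a point): Centre of the blue knob's flat top, on its axis, 226 mm above the table.
- knob (a joint): Knob angle, rad, 0 at the start, growing counter-clockwise from above. Click stops every 1.047 rad (0, +-1.047, +-2.094; ends +-2.35). It is pulled to the nearer stop by at most about 0.055 N m; past halfway (0.52 rad) it snaps on to the next. Counter-clockwise moves the trolley to the gantry's +y, clockwise to -y, 50 mm a click.
- trolley: Yellow saddle (50 by 44 mm) riding on the beam, with a 300 mm wooden toothed rack from it to -y, passing under the knob's far (+x) edge; rack top 200 mm above the table. Its origin is at the gantry's origin at the start (not at the saddle) and moves along gantry y with it. Not to be touched.
- magnet (a point): Centre of the underside of the steel magnet that hangs below the trolley, 118 mm above the table; at the start it is midway between the two tracks.
- wagon: Loose green flat wagon, 110 mm long (x), 40 wide, 36 high, standing under the beam on one of the two tracks (either one). Origin at the centre of its underside; z up. Leave alone.
- container: Loose orange wooden container box, 84 (x) by 36 by 46 mm high, standing on the wagon. Origin at the centre of its underside. Leave alone.
- container_top (a point): Centre of the container's top, with a steel disc, about 85 mm above the table: the magnet must come to hang over it.
- engine: Loose black shunting engine with a red cab roof, 106 mm long (x), 40 wide, 75 high, standing on the other track. Origin at the centre of its underside. Leave alone.
- spare_track: Loose straight oak track, 144 by 42 by 12 mm, lying on the table to the right of the crane. Origin at the centre of its underside. Leave alone.

How it is judged:
By the outcome, as a careful person would: the job done as asked, in the order asked, and still so for the second after the job is handed in, with the robot touching nothing.
It also fails if it takes over 38 s, if anything falls off the work surface, if the arm or the gripper's body presses on something with over 40 N, if the wrist force passes 120 N, or if a joint passes its speed limit or range.

## Working session

There is one attempt and no reset: what is moved stays moved. The work goes in short steps, Python scripts to look and compute and a tool call to move; the robot and the scene stay as the last step left them, time stands still between calls to the robot, and variables do not carry over. Pictures are saved under pics/ and viewed, at most 10 in all, crops included, and the job is handed in when it is done.

Besides the shell and the picture viewer there is one more tool, called by a JSON object that holds its "api" and its "payload". send_rows: Moves the arm, as the interface text tells. Its arguments: {"type":"object","properties":{"motion":{"type":"array"},"squeeze":{"type":"number"}},"required":["motion"]}

```bash
mkdir -p pics; cat > h.py <<'E'
from workcell import env, eyes
import numpy as np, cv2
def pts(f):
    d=f["depth"].astype(float); v,u=np.indices(d.shape)
    c=np.stack([(u-f["cx"])/f["fx"]*d,(v-f["cy"])/f["fy"]*d,d],-1)
    w=(c-np.array(f["t"]))@np.array(f["R"]); w[d<=0]=np.nan; return w
E
python3 - <<'E'
from h import *
ims=[]
for n in("scene","side"):
    f=eyes.grab_frame(n); np.savez(""+n,**f)
    cv2.imwrite(f"pics/{n}.png",f["pixels"][...,::-1])
    w=pts(f); h=cv2.cvtColor(f["pixels"],cv2.COLOR_RGB2HSV)
    m=cv2.inRange(h,(95,100,40),(130,255,255))>0
    k=m&(abs(w[...,2]-226)<6)
    print(n,m.sum(),k.sum())
    if k.sum()>20:
        p=w[k]; print(np.median(p,0),p.min(0),p.max(0)); print(cv2.minEnclosingCircle(p[:,:2].astype(np.float32)))
    o=cv2.inRange(h,(5,150,120),(17,255,255))>0
    k=o&(abs(w[...,2]-85)<6)
    if k.sum()>20: print("orange",k.sum(),np.median(w[k],0),w[k].min(0),w[k].max(0),np.argwhere(k).mean(0))
print(env.state())
E
```

```text
scene 1138 893
[502.55854621 -17.41712389 224.55322861] [445.15297481 -75.15240338 220.20939625] [548.89921323  27.3386341  227.6589112 ]
((497.0477294921875, -23.327001571655273), 51.91743087768555)
orange 238 [614.75446837 175.86536506  83.58779976] [591.71760565 154.35007271  79.32972693] [632.90640983 196.26276307  87.47255728] [296.83193277 283.24369748]
side 1752 1621
[499.30909358 -23.09838847 226.94142395] [446.50512748 -74.80552816 220.0515406 ] [545.79454403  24.78029127 231.98052513]
((495.8680419921875, -24.478595733642578), 50.335609436035156)
orange 355 [609.50055259 176.74256973  85.66788592] [544.09887942  55.45533286  79.10082981] [631.0953912  203.9924001   90.16775394] [329.18591549 269.2056338 ]
{'time_s': 0.1, 'qpos': array([-7.79208864e+01,  1.83471588e+01,  8.96985857e+01, -1.67162193e-03,
        7.20460695e+01, -1.14618098e+00]), 'qvel': array([ 0.02752251, -0.09749011, -0.13211981, -0.00799638,  0.08261838,
        0.03937404]), 'effort': array([ 1.33636581e-04, -4.13333666e+01, -2.32510132e+01,  7.28654210e-02,
        4.22020792e-02, -5.55460599e-05]), 'ee_pos': array([ 131.4419667 , -559.30384562,  213.21821363]), 'ee_rot': array([-1.79908173e+02, -2.47507080e-04,  1.32258109e+01]), 'force': array([ 0.46807378,  0.62808989, -1.11094091]), 'torque': array([ 0.00957363, -0.0547783 ,  0.0085958 ]), 'gripper_force': 0.0, 'gripper_width': 91.1420695544467}
```

View pics/scene.png

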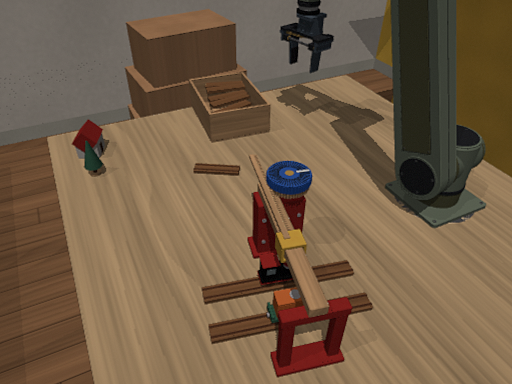

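View pics/side.png

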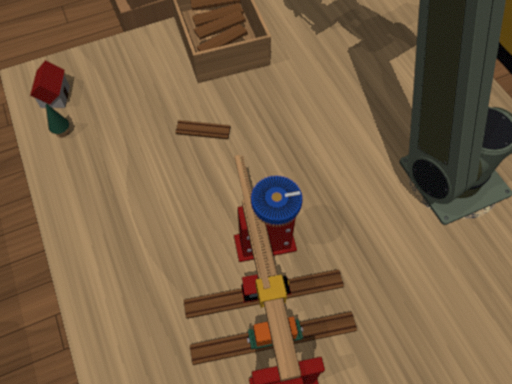

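The scene picture shows the knob at (289,178), with the pointer toward the robot. The orange container at (285,298) is on the far (+y) track and the engine at (268,268) on the near one. The side picture agrees: knob (276,198), container (268,331).

So the turn is counter-clockwise. The knob centre is about (496,-24) with its top at 226, and both views agree to about 1 mm.

{"api": "send_rows", "payload": {"motion": [[0,0,0.1,0,0,0,-1],[0.1,0.15,0.2,0,0,0,-1],[0.4,0.6,0.2,0,0,0,-1],[0.4,0.6,0.2,0,0,0,-1],[0.4,0.6,0.2,0,0,0,-1],[0.4,0.6,0.2,0,0,0,-1],[0.4,0.6,0.2,0,0,0,-1],[0.4,0.6,0.2,0,0,0,-1],[0.4,0.6,0.2,0,0,0,-1]], "squeeze": 20}}

```text
time_s: 1.23
ee_pos: [331.2, -260.0, 313.7]
ee_rot: [180.0, 0.1, 13.3]
force: [0.5, 0.0, -0.2]
gripper_width: 4.1
gripper_force: 0.0
```

{"api": "send_rows", "payload": {"motion": [[0.343,0.413,0,0,0,0,-1],[0.343,0.413,0,0,0,0,-1],[0.343,0.413,0,0,0,0,-1],[0.343,0.413,0,0,0,0,-1],[0.343,0.413,0,0,0,0,-1],[0.343,0.413,0,0,0,0,-1],[0.343,0.413,-0.1,0,0,0,-1],[0.343,0.413,-0.14,0,0,0,-1],[0.343,0.413,-0.14,0,0,0,-1],[0.343,0.413,-0.14,0,0,0,-1]]}}

```text
time_s: 2.48
ee_pos: [503.2, -54.7, 245.3]
ee_rot: [179.9, -0.1, 13.1]
force: [0.4, -0.3, 0.5]
gripper_width: 0.8
gripper_force: 0.0
```

```bash
python3 - <<'E'
from h import *
s=env.state(); print(s["ee_pos"],s["force"])
f=eyes.grab_frame("side"); cv2.imwrite("pics/s2.png",cv2.resize(f["pixels"][130:290,190:350,::-1],None,fx=3,fy=3))
E
```

```text
[503.23071132 -54.71647259 245.29236574] [ 0.35863689 -0.26286379  0.52416531]
```

View pics/s2.png

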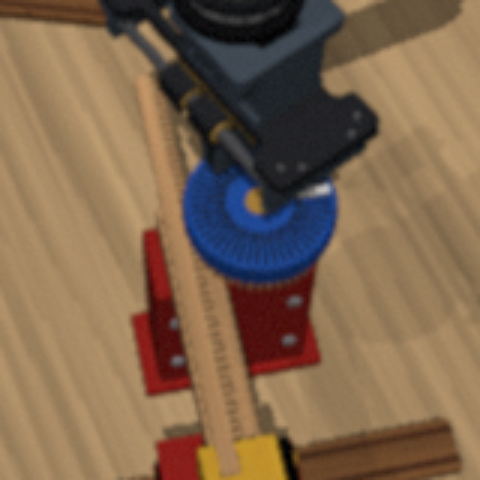

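The crop shows the shut fingers above the -y half of the knob, around (270,190), clear of the rack at (170,200). I'll lower to contact.

{"api": "send_rows", "payload": {"motion": [[0,0,-0.02,0,0,0,-1],[0,0,-0.03,0,0,0,-1],[0,0,-0.034,0,0,0,-1],[0,0,-0.036,0,0,0,-1],[0,0,-0.036,0,0,0,-1]]}}

```text
time_s: 3.15
ee_pos: [503.2, -53.1, 226.3]
ee_rot: [180.0, -0.0, 13.2]
force: [-0.2, 2.0, 2.2]
gripper_width: 0.5
gripper_force: 0.9
```

{"api": "send_rows", "payload": {"motion": [[0,0,-0.002,0,0,0,-1],[0,0,-0.002,0,0,0,-1],[0,0,-0.002,0,0,0,-1]]}}

```text
time_s: 3.52
ee_pos: [503.5, -53.1, 226.2]
ee_rot: [180.0, -0.1, 13.2]
force: [-2.0, 0.4, 6.3]
gripper_width: 0.5
gripper_force: 3.3
```

{"api": "send_rows", "payload": {"motion": [[0,0,-0.004,0,0,0,-1],[0,0,-0.004,0,0,0,-1],[0.005,0.0014,-0.004,0,0,0.083,-1],[0.0098,0.0034,-0.004,0,0,0.167,-1],[0.0146,0.0056,-0.004,0,0,0.25,-1],[0.019,0.0082,-0.004,0,0,0.333,-1],[0.019,0.0082,-0.004,0,0,0.333,-1]]}}

```text
time_s: 4.4
ee_pos: [513.1, -48.4, 226.1]
ee_rot: [179.9, -0.2, 33.2]
force: [-4.9, 2.8, 15.5]
gripper_width: 0.2
gripper_force: 7.9
```

```bash
python3 - <<'E'
from h import *
s=env.state(); print(s["ee_pos"],s["force"],s["torque"])
f=eyes.grab_frame("side"); cv2.imwrite("pics/s3.png",cv2.resize(f["pixels"][130:290,190:350,::-1],None,fx=3,fy=3))
E
```

```text
[513.13199811 -48.39457067 226.11185883] [-4.89627071  2.79430876 15.46881604] [0.45697719 0.84975804 0.03720231]
```

View pics/s3.png

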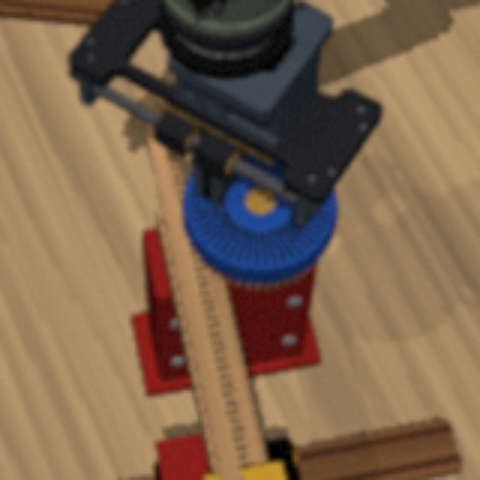

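The yellow trolley has moved toward +y: its edge went from row 445 to 465 in the crop. The grip is holding, so I'll carry on to 60°.

{"api": "send_rows", "payload": {"motion": [[0.0042,0.0032,0,0,0,0.083,-1],[0.0082,0.0066,0,0,0,0.167,-1],[0.0118,0.0104,0,0,0,0.25,-1],[0.015,0.0144,0,0,0,0.333,-1],[0.0178,0.0188,0,0,0,0.417,-1],[0.0204,0.0232,0,0,0,0.5,-1],[0.0224,0.028,0,0,0,0.583,-1],[0.0242,0.033,0,0,0,0.667,-1],[0.0242,0.033,0,0,0,0.667,-1],[0.0242,0.033,0,0,0,0.667,-1]]}}

```text
time_s: 5.7
ee_pos: [523.9, -31.5, 226.1]
ee_rot: [180.0, -0.1, 73.2]
force: [-7.7, 4.1, 18.0]
gripper_width: 0.5
gripper_force: 8.6
```

```bash
python3 - <<'E'
from h import *
f=eyes.grab_frame("side"); cv2.imwrite("pics/s4.png",cv2.resize(f["pixels"][150:384,190:350,::-1],None,fx=2.5,fy=2.5))
E
```

```text
(no output)
```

View pics/s4.png

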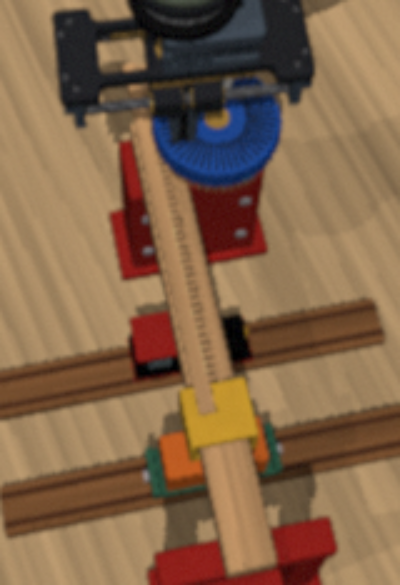

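The trolley (218,412) now sits above the orange container (215,455, a little lower in the crop because of its height). I'll lift straight up and clear.

{"api": "send_rows", "payload": {"motion": [[0,0,0.006,0,0,0,-1],[0,0,0.012,0,0,0,-1],[0,0,0.03,0,0,0,-1],[0,0,0.1,0,0,0,-1],[0,0,0.2,0,0,0,-1],[-0.1,-0.3,0.25,0,0,0,-1],[-0.2,-0.5,0.25,0,0,0,-1],[-0.2,-0.5,0.25,0,0,0,-1],[-0.2,-0.5,0.25,0,0,0,-1],[-0.2,-0.5,0.25,0,0,0,-1]]}}

```text
time_s: 7.0
ee_pos: [423.2, -285.7, 348.4]
ee_rot: [180.0, 0.1, 73.0]
force: [0.9, 1.2, -0.5]
gripper_width: 0.4
gripper_force: 0.0
```

```bash
python3 - <<'E'
from h import *
print(env.state()["ee_pos"])
a=np.load("side.npz"); f=eyes.grab_frame("side")
def ptr(f):
    h=cv2.cvtColor(f["pixels"],cv2.COLOR_RGB2HSV); v,u=np.indices(h.shape[:2])
    m=(h[...,1]<70)&(h[...,2]>140)
    d=np.stack([(u-f["cx"])/f["fx"],(v-f["cy"])/f["fy"],np.ones(u.shape)],-1)@np.array(f["R"])
    c=-np.array(f["R"]).T@np.array(f["t"]); p=c+d*((227-c[2])/d[...,2])[...,None]
    q=p[...,:2]-[496.3,-24]; m&=(np.hypot(q[...,0],q[...,1])<47)
    x=q[m].mean(0); return m.sum(),x,np.degrees(np.arctan2(x[1],x[0]))
def tro(f):
    h=cv2.cvtColor(f["pixels"],cv2.COLOR_RGB2HSV); m=cv2.inRange(h,(20,180,120),(32,255,255))>0
    w=pts(f); m&=(w[...,2]>190)&(w[...,2]<240); return m.sum(),np.nanmedian(w[m],0)
for g in(a,f): print(ptr(g),tro(g))
cv2.imwrite("pics/s5.png",cv2.resize(f["pixels"][150:384,170:370,::-1],None,fx=2.5,fy=2.5))
E
```

```text
[ 423.23642617 -285.66396808  348.43397072]
(np.int64(42), array([-31.66505905,   4.00917347]), np.float64(172.7840672288229)) (np.int64(512), array([574.94552879, 133.93638989, 198.76952698]))
(np.int64(36), array([-21.48165653, -25.12159371]), np.float64(-130.5339917310746)) (np.int64(552), array([585.91947594, 183.00319034, 198.56743841]))
```

View pics/s5.png

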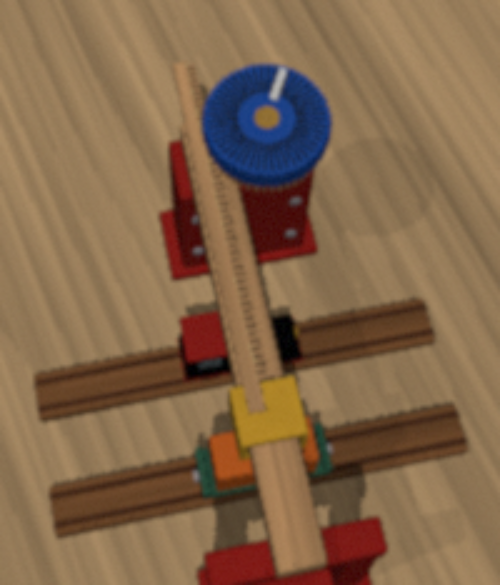

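The pointer at (279,83) has turned about 57–60° counter-clockwise. The trolley at (268,410) moved (11,49) mm, which is about 50 mm and one click. The wagon, container and engine have not moved, and the arm is clear.

```bash
python3 -c "
from workcell import env
print(env.job_done())"
```

```text
the job is handed in; nothing more can be done
None
```

I turned the knob one click counter-clockwise and let go. The trolley moved 50 mm, so the magnet should now hang over the orange container, and nothing else was disturbed; the job is handed in.

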